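# Return a dried whetstone to its labelled bed

## Task

Lift the lid off the whetstone case by its knob and set it aside flat on the bench, knob up. Then take the brick-red stone from the drying rack and lay it flat, fully down in its own bed in the case, the one in line with the brick-red label. Set things down gently without dropping or toppling them, and leave the other two stones and everything else on the bench where they are.

Things in the scene. Friction and masses are not known exactly. Their poses are not given: they have to be found in the camera images.
- case: Wooden whetstone case, fixed, open at its y sides. Origin: on the bench under it; base 10 mm thick, x -86 to 128 mm, y +-100 mm. Three beds run along x, centred at y -68, 0, 68 mm, floor 10 mm above the bench. Two 8 mm end walls at x +-79 to 87 mm, tops 38 mm high. Dark filler blocks, tops 28 mm high, bound the beds' sides only at |x| 36 to 79 mm. Beyond the +x wall: ledge with colour labels.
- lid: Loose wooden lid, 178 x 204 mm (x, y), plate 8 mm thick, 0.28 kg. Origin: centre of the plate's underside. It starts on the case's end walls, centred, 38 mm high, axes along the case's. Two cleats 4 mm deep under the plate fit loosely (5 mm) inside the end walls: lift straight up. On the bench it stands on the cleats, origin 4 mm high. Bench between case and rack is clear as far out as the brush.
- lid_knob (a point): Centre of the head of the lid's round dark knob, 30 mm above the plate's underside; the head is 32 mm in diameter and about 16 mm high (24 to 40 mm above the plate's underside), on a stem of 19 mm diameter.
- rack: Grey drying rack, fixed, foot x -70 to 80, y +-100 mm, origin on the bench under it. Two places, y -50 and 50 mm. A stone there leans 30 deg from upright, top towards rack +x, on a 26 mm wide slat under its lower face and a ledge at its foot, between side cheeks that enclose its lower 90 mm; its upper 60 mm are free at both edges. Its upper face (to rack -x) is open: draw it out square to that.
- stone_red: Brick-red whetstone to put away: plain block 150 x 40 x 22 mm (x, y, z), 0.26 to 0.38 kg. Origin: its centre. At the start it leans in either place of the rack, centre 98 mm high: +x to its upper end (rack 0.5 x + 0.866 z), y across its width along rack y, +z out of its open upper face (rack -0.866 x + 0.5 z). It may go into its bed either end first, either face up.
- stone_green: Green whetstone of the same size leaning in the rack's other place, axes alike; it stays there.
- stone_white: White whetstone of the same size lying in its own bed in the case under the lid, z up, x along the bed; it stays there.
- bed_red (a point): Middle of the floor of the bed labelled brick-red; x along the bed towards its label, z up. The bed is 158 mm long; its filler blocks stand 46 mm apart, 22 mm wide between beds. At |x| under 36 mm nothing stands beside it but the case's base, so fingers go down there (28 mm between neighbouring stones). A stone lying home has its centre 11 mm above this point.
- bed_white (a point): Middle of the floor of the bed labelled white, axes alike.
- bed_green (a point): Middle of the floor of the bed labelled green (empty), axes alike.
- label_red: Brick-red label plate 30 x 44 x 5 mm on the case's ledge, 110 mm beyond the middle of its bed along the case's +x. Origin: its underside.
- label_white: White label plate, same size and offset from its bed.
- label_green: Green label plate, same size and offset from its bed.
- glue: Bystander: white glue bottle, 64 mm diameter, 170 mm high, standing; origin at its underside.
- wax_jar: Bystander: amber jar, 72 mm diameter, 75 mm high, standing; origin at its underside.
- hammer: Bystander: hammer 260 mm long, head 90 mm wide, lying along its x, handle to -x; origin under its middle.
- brush: Bystander: flat brush 200 x 42 mm lying along its x, handle to -x; origin under its middle.
- screwdriver: Bystander: screwdriver 200 mm long lying along its x, handle to -x; origin under its middle.
- offcut: Bystander: wood offcut 110 x 50 x 28 mm; origin under its centre.
- cork_block: Bystander: cork sanding block 110 x 60 x 35 mm; origin under its centre.
There are look-alikes about, which are no part of the job. Leave any pink or purple look-alike of the stone_red alone.

How it is judged:
By the outcome, as a careful person would: the job done as asked, in the order asked, and still so for the second after the job is handed in, with the robot touching nothing.
It also fails if it takes over 72 s, if anything falls off the work surface, if the arm or the gripper's body presses on something with over 40 N, if the wrist force passes 120 N, or if a joint passes its speed limit or range.

## Robot

A 6-joint arm with a two-finger parallel gripper is mounted at the origin on the work surface. World frame = base frame: x ahead of the robot, y to its left, z up, the work surface at z = 0. Lengths are in m, angles in rad, forces in N, time in s.
With the tool pointing down it reaches from about 0.35 to 0.775 m from the base axis. Payload 7.3 kg.
Tool frame: the origin (TCP) lies on the mounting face of the last link; the fingertips stand 178 mm ahead of it and the grasp point (between the pads) lies 159 mm ahead of it (robot.tcp_to_tips is the distance from the TCP to the fingertips, in m); z points along the fingers, y is the direction in which the jaws open and shut (so a half turn about z gives the same grasp; the last joint's range is limited). The gripper opens to 92 mm and grips with 3 to 60 N. Pads are 19 mm wide; open, the fingers measure 130 mm over their backs; the gripper's body (75 mm by 190 mm) begins 47 mm behind the grasp point.
Start: joints at [-1.414, 0.342, 1.524, -0, 1.275, -0.146], TCP at [0.157, -0.501, 0.405] pointing down, gripper open.
Joint ranges: [-2.53, 2.53], [-0.77, 2.02], [0.04, 2.7], [-1, 4.14], [0.28, 2.66], [-3.11, 3.11]. Speed limits (rad/s): [2.57, 2.57, 3.14, 3.14, 3.14, 3.14].

## Interface

Orientations are given as [roll, pitch, yaw] about the fixed x, y, z axes, in that order (R = Rz(yaw) Ry(pitch) Rx(roll)).
In Python, from cell import robot, viewer gives the robot as it stands.
- The arm moves only by the shell command python3 -m creep 'ROWS' [OPENING] [FORCE]. ROWS is JSON, a list that holds one entry, the list of rows, each a list of 6 numbers: the shift along the world's x, y, z in mm, then the turn, a rotation vector about the world's x, y, z in degrees. A call has 1 to 5 rows; each row shifts and turns the pose as measured when the row begins; what a row does not reach is not made up. A row lasts 1/12 s, in which the tool goes at most 41.7 mm and 7.16 degrees, less where a joint would pass 70% of its speed; a pose out of reach is approached as far as the arm can. A call with a gripper value outside its range is refused whole. OPENING is the closure, from -1 (fully open) to 1 (shut), set as the call begins (- or left out, the last holds). The fingers move at their own pace and stop on an object; FORCE is the grip in N (left out, the last holds). Time passes only in rows, so rows that do not move let the fingers close. It gives the time, the measured TCP pose, the force and the opening at its end, in the units of the state.
- robot.observe(): the state, without advancing time (a new reading comes with each control period).
- viewer.read_camera(name): name is "scene" or "side" or "wrist"; returns the picture (400x640x3 uint8, blue, green, red); there is no depth.
- viewer.camera_model(name): a dict with "fx", "fy", "cx", "cy" (pixels), "pose" (4x4, takes a point from camera to world coordinates); the wrist camera has in their place "mount" (4x4, takes a point from camera to tool coordinates, whose origin is the TCP and whose axes are the flange's). Camera axes: x right, y up, looking along -z (the intrinsics and any distortion apply to the point x, -y, -z); pixel columns grow to the right and rows downward; lengths in m; the calibration is good to about 2 mm. The wrist camera is an equidistant fisheye: a pixel r from the principal point sees the ray r / f radians off the axis. A picture is of the moment at which its call begins: read the wrist's pose just before it. camera_model takes no time and is no camera call.
- robot.hand_in(): hands the job in, once; it reports no verdict.
The state is a dict: "time": time; "qpos": joint angles; "qvel": joint speeds; "joint_efforts": joint torques, N m; "tool_pos": TCP position; "tool_rot": TCP orientation; "contact_force": force on the tool from outside, world axes, zero at the start; "torque": the same for the moment, N m; "opening": finger opening in m.
Only numpy, scipy, OpenCV 4.12 (cv2) and the standard library are available. Lean on these libraries where they do the work, as an engineer would, in place of code of your own. Each camera call takes 0.05 s, during which the arm holds its last target. There are 200 camera calls.

## Working session

There is one attempt and no reset: what is moved stays moved. The work goes in short steps, Python scripts to look and compute and a shell command to move; the robot and the scene stay as the last step left them, time stands still between calls to the robot, and variables do not carry over. Pictures are saved under pics/ and viewed, about 8 in all and at most 12, crops included, and the job is handed in when it is done.

```bash
ls; mkdir -p pics; python3 - <<'E'
from cell import robot, viewer
import cv2, numpy as np
o=robot.observe(); print(o)
for n in ("scene","side"):
    im=viewer.read_camera(n); cv2.imwrite(f"pics/{n}0.png",im)
    m=viewer.camera_model(n); print(n,{k:(np.round(v,4).tolist()) for k,v in m.items()})
print(viewer.camera_model("wrist"))
E
```

```text
pics
{'time': 0.0, 'qpos': array([-1.41398862e+00,  3.42731941e-01,  1.52502621e+00,  1.69780947e-05,
        1.27537365e+00, -1.45977561e-01]), 'qvel': array([ 0.00293117,  0.00051478,  0.00181808, -0.00014372, -0.00108691,
        0.00173902]), 'joint_efforts': array([-1.48099913e-03, -4.31247139e+01, -2.44220710e+01,  7.14990450e-02,
        5.59742725e-02, -1.25500501e-04]), 'tool_pos': array([ 0.15655821, -0.50097437,  0.40403675]), 'tool_rot': array([-3.14007223e+00, -2.39946588e-04,  3.02780126e-01]), 'contact_force': array([-0.55644865, -0.16053546,  0.30721853]), 'torque': array([0.03277208, 0.02322363, 0.02544573]), 'opening': 0.09182122882517872}
scene {'fx': 382.115, 'fy': 382.115, 'cx': 324.9357, 'cy': 197.4514, 'pose': [[0.415, -0.7711, 0.4829, 0.9912], [0.9098, 0.346, -0.2293, -0.2556], [0.0097, 0.5345, 0.8451, 0.9719], [0.0, 0.0, 0.0, 1.0]]}
side {'fx': 414.3864, 'fy': 414.3864, 'cx': 313.7838, 'cy': 192.7223, 'pose': [[0.9904, 0.0895, -0.1053, 0.347], [-0.1382, 0.6206, -0.7719, -0.9055], [-0.0037, 0.779, 0.627, 0.8193], [0.0, 0.0, 0.0, 1.0]]}
{'fx': 309.70691628693146, 'fy': 309.70691628693146, 'cx': 319.42841152167205, 'cy': 202.9623039292479, 'mount': array([[ 3.14087430e-04,  9.55044096e-01,  2.96463617e-01,
         7.92971843e-02],
       [ 9.99999852e-01, -1.68410202e-04, -5.16920816e-04,
         2.61417902e-04],
       [-4.43754676e-04,  2.96463735e-01, -9.55044008e-01,
         2.06805679e-02],
       [ 0.00000000e+00,  0.00000000e+00,  0.00000000e+00,
         1.00000000e+00]])}
```

View pics/scene0.png

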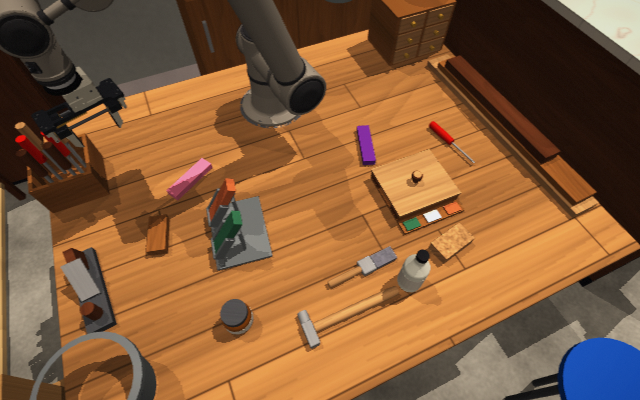

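View pics/side0.png

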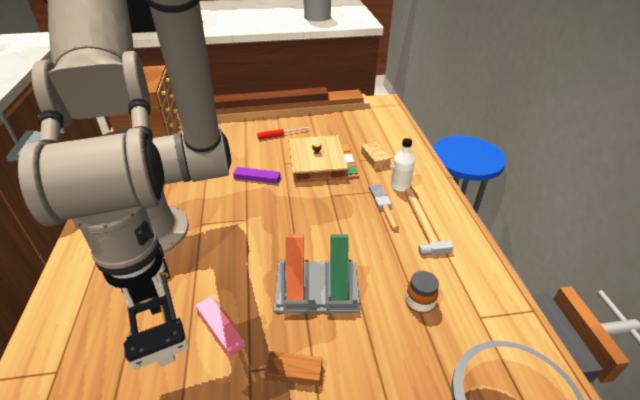

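```bash
cat > h.py <<'E'
import cv2, numpy as np
from cell import robot, viewer
from scipy.spatial.transform import Rotation as Ro
def tool(o=None):
    o=o or robot.observe(); T=np.eye(4); T[:3,:3]=Ro.from_euler('xyz',o['tool_rot']).as_matrix(); T[:3,3]=o['tool_pos']; return T
def ray(n,uv,T=None):
    m=viewer.camera_model(n); x=(uv[0]-m['cx'])/m['fx']; y=(uv[1]-m['cy'])/m['fy']
    if n=='wrist':
        r=np.hypot(x,y); s=np.sin(r)/max(r,1e-9); d=np.array([x*s,-y*s,-np.cos(r)]); P=T@m['mount']
    else: d=np.array([x,-y,-1.]); P=m['pose']
    P=np.asarray(P); d=P[:3,:3]@d; return P[:3,3],d/np.linalg.norm(d)
def onz(n,uv,z,T=None):
    p,d=ray(n,uv,T); return p+d*(z-p[2])/d[2]
def tri(rays):
    A=np.zeros((3,3));b=np.zeros(3)
    for p,d in rays:
        M=np.eye(3)-np.outer(d,d);A+=M;b+=M@p
    x=np.linalg.solve(A,b); return x,[float(np.linalg.norm(np.cross(x-p,d))) for p,d in rays]
def proj(n,X,T=None):
    m=viewer.camera_model(n); P=np.asarray(T@m['mount'] if n=='wrist' else m['pose'])
    q=P[:3,:3].T@(np.asarray(X)-P[:3,3]); x,y,z=q[0],-q[1],-q[2]
    if n=='wrist':
        r=np.hypot(x,y); th=np.arctan2(r,z); return np.array([m['cx']+m['fx']*th*x/r,m['cy']+m['fy']*th*y/r])
    return np.array([m['cx']+m['fx']*x/z,m['cy']+m['fy']*y/z])
def blobs(im,lo,hi,box=None,amin=20):
    h=cv2.cvtColor(im,cv2.COLOR_BGR2HSV); m=cv2.inRange(h,np.array(lo),np.array(hi))
    if box: k=np.zeros_like(m);k[box[1]:box[3],box[0]:box[2]]=1;m*=k
    c,_=cv2.findContours(m,cv2.RETR_EXTERNAL,cv2.CHAIN_APPROX_NONE)
    return [x for x in c if cv2.contourArea(x)>amin]
E
python3 - <<'E'
from h import *
a=cv2.imread('pics/scene0.png');b=cv2.imread('pics/side0.png')
r=lambda i,x,y,w,h,s:cv2.resize(i[y:y+h,x:x+w],None,fx=s,fy=s,interpolation=cv2.INTER_CUBIC)
A=np.hstack([r(a,190,165,100,110,3),r(b,260,220,110,110,3)])
B=np.hstack([r(a,355,140,120,100,2.7),r(b,270,120,100,100,2.7)])
w=max(A.shape[1],B.shape[1]);p=lambda i:cv2.copyMakeBorder(i,0,0,0,w-i.shape[1],0)
cv2.imwrite('pics/c1.png',np.vstack([p(A),p(B)]))
for n,i in(('scene',a),('side',b)):
  for name,lo,hi in(('red',(3,150,90),(11,255,255)),('green',(60,80,30),(95,255,255)),('white',(0,0,190),(180,40,255)),('dark',(0,0,0),(30,255,70))):
    bx=(355,140,480,240) if n=='scene' else (280,120,365,185)
    if name in('red','green'): bx=None
    if name=='red' or 1:
      for c in blobs(i,lo,hi,bx,12):
        q=cv2.minAreaRect(c); print(n,name,np.round(q[0],1),np.round(q[1],1),round(q[2]),cv2.contourArea(c))
E
```

```text
scene red [ 86.5 308. ] [12. 13.] 90 116.0
scene red [ 68.7 254.9] [11.9  9.5] 68 94.5
scene red [452.1 207.4] [10.8 15.4] 68 132.0
scene red [222.2 199.1] [14.8 45.6] 27 420.5
scene red [442.3 129.4] [29.5  7.6] 27 13.5
scene red [502.8 105.2] [143.   13.6] 44 1654.5
scene green [411.1 223.8] [ 9.3 14.5] 68 108.0
scene green [227.9 231.2] [15.8 46.1] 31 463.0
scene white [431.9 215.4] [ 9.3 15.4] 68 112.5
scene dark [423.1 201.8] [18. 68.] 68 183.5
scene dark [414.5 178.9] [9.4 5.7] 32 22.0
scene dark [374.7 180.6] [17.5  4.1] 59 39.5
side red [294.5 266.5] [65. 17.] 90 1032.5
side red [270.  133.8] [ 8.2 26.7] 82 181.5
side red [271.5  94.1] [  7.7 115.2] 86 731.0
side red [377.   36.5] [73. 30.] 90 612.5
side green [338.5 267. ] [64. 17.] 90 999.0
side green [351.6 169.8] [7. 7.] 72 34.0
side white [348.5 157.6] [8.2 7.5] 76 46.0
```

View pics/c1.png

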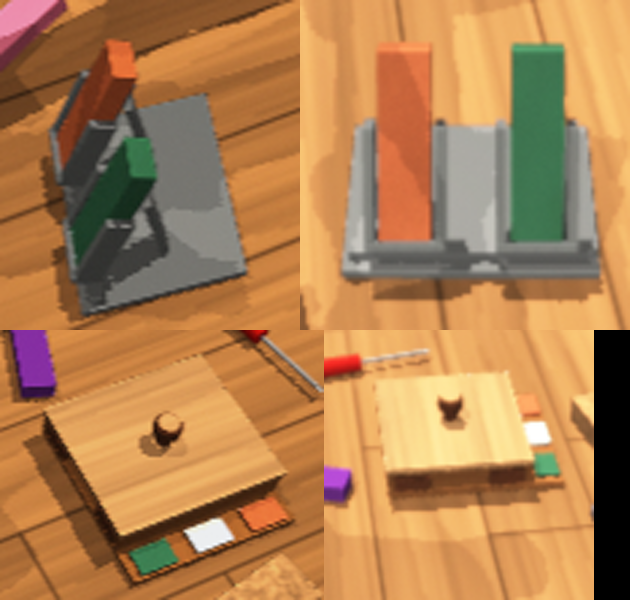

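```bash
python3 - <<'E'
from h import *
L={}
for k,s,d in(('red',(452.1,207.4),(348.5+ .0,149.5)),('white',(431.9,215.4),(348.5,157.6)),('green',(411.1,223.8),(351.6,169.8))):
    L[k]=onz('scene',s,.015); print(k,L[k],onz('side',d,.015))
d=L['red']-L['green']; print('dist',np.linalg.norm(d)); y=d/np.linalg.norm(d); x=np.array([y[1],-y[0],0]); yaw=np.arctan2(x[1],x[0]); print('yaw case',np.degrees(yaw))
for k in L: print('bed',k,L[k]-.11*x)
print('case',np.mean(list(L.values()),0)-.11*x)
sc=lambda u,v:(190+u/3,165+v/3); sd=lambda u,v:(260+(u-300)/3,220+v/3)
print('knob',tri([ray('scene',(355+168/2.7,140+(426-330)/2.7)),ray('side',(270+(451-324)/2.7,120+(404-330)/2.7))]))
for p in((207,95),(245,272),(83,313)): print('foot sc',onz('scene',sc(*p),.0))
for p in((342,275),(600,275)): print('foot sd',onz('side',sd(*p),.0))
# red upper-face top corners / green: scene vs side
P={'r_tl':((108,40),(376,50)),'r_tr':((104,85),(432,50)),'g_tl':((126,142),(512,50)),'g_tr':((122,180),(565,50))}
for k,(a,b) in P.items(): print(k,tri([ray('scene',sc(*a)),ray('side',sd(*b))]))
E
```

```text
red [0.62808848 0.3292439  0.015     ] [0.63809758 0.30977849 0.015     ]
white [0.62659522 0.26031084 0.015     ] [0.62769131 0.25942529 0.015     ]
green [0.62555005 0.19097177 0.015     ] [0.62322899 0.18706303 0.015     ]
dist 0.13829542679688522
yaw case -1.0517308988131453
bed red [0.51810702 0.33126296 0.015     ]
bed white [0.51661376 0.2623299  0.015     ]
bed green [0.51556858 0.19299083 0.015     ]
case [0.51676312 0.26219457 0.015     ]
knob (array([0.51684975, 0.2658887 , 0.06488705]), [0.0025439796677504734, 0.002543979667750511])
foot sc [ 0.35206883 -0.17169889  0.        ]
foot sc [ 0.54781437 -0.20350806  0.        ]
foot sc [ 0.52555297 -0.34907983  0.        ]
foot sd [ 0.33207733 -0.32053598  0.        ]
foot sd [ 0.52998209 -0.34868266  0.        ]
r_tl (array([ 0.37261526, -0.24479205,  0.16446112]), [8.565534106161834e-05, 8.565534106150874e-05])
r_tr (array([ 0.41552531, -0.25916924,  0.16928893]), [0.0034432813805898156, 0.003443281380589802])
g_tl (array([ 0.47384441, -0.25974778,  0.16331977]), [0.0016479399369289933, 0.0016479399369289875])
g_tr (array([ 0.51086571, -0.27283358,  0.17103714]), [0.0016278838642062353, 0.0016278838642062715])
```

```bash
python3 - <<'E'
from h import *
for n,p in(('purple end',(372,163)),('purple end2',(362,127)),('brush l',(328,284)),('brush r',(395,258)),('brush hi',(385,249)),('glue',(408,287)),('hammer',(300,318))): print(n,onz('scene',p,.01))
E
python3 -m creep '[[[29,25,0,0,0,-3],[29,25,0,0,0,-3],[29,25,0,0,0,-3],[29,25,0,0,0,-3],[29,25,0,0,0,-3]]]' -1
python3 -m creep '[[[29,25,0,0,0,-3],[29,25,0,0,0,0],[29,25,0,0,0,0],[29,25,0,0,0,0],[29,25,0,0,0,0]]]'
python3 -m creep '[[[5,40,0,0,0,0],[5,40,0,0,0,0],[5,40,0,0,0,0],[5,40,0,0,0,0],[5,40,0,0,0,0]]]'
python3 -m creep '[[[5,40,0,0,0,0],[5,40,0,0,0,0],[5,40,0,0,0,0],[5,40,0,0,0,0],[5,40,0,0,0,0]]]'
```

```text
purple end [0.38515915 0.19474649 0.01      ]
purple end2 [0.23670213 0.23635076 0.01      ]
brush l [ 0.68757574 -0.09808372  0.01      ]
brush r [0.6961602  0.09813165 0.01      ]
brush hi [0.66169801 0.08644737 0.01      ]
glue [0.78058486 0.08809176 0.01      ]
hammer [ 0.738251   -0.19799718  0.01      ]
time: 0.52
tool_pos: [0.3004, -0.3756, 0.4014]
tool_rot: [-3.138, 0.003, 0.018]
contact_force: [0.1, -1.5, -0.6]
opening: 0.0917
time: 0.93
tool_pos: [0.4506, -0.2427, 0.4003]
tool_rot: [-3.136, 0.005, -0.042]
contact_force: [-0.3, -1.3, 0.0]
opening: 0.0918
time: 1.35
tool_pos: [0.4794, -0.0368, 0.3975]
tool_rot: [-3.135, 0.006, -0.043]
contact_force: [1.3, -0.4, 0.5]
opening: 0.0918
time: 1.77
tool_pos: [0.5025, 0.1703, 0.3963]
tool_rot: [-3.136, 0.009, -0.043]
contact_force: [0.2, -0.4, -0.5]
opening: 0.0917
```

```bash
python3 -m creep '[[[0,30,-20,0,0,0],[0,20,-20,0,0,0],[0,0,0,0,0,0]]]'
python3 - <<'E'
from h import *
T=tool(); im=viewer.read_camera('wrist'); cv2.imwrite('pics/w1.png',im); np.save('w1T.npy',T); print(T[:3,3])
k=proj('wrist',(.517,.264,.078),T); print('knob exp',k, 'case yaw-1 label exp',[proj('wrist',p,T).round() for p in((.628,.329,.015),(.6255,.191,.015))])
E
```

```text
time: 2.02
tool_pos: [0.5015, 0.23, 0.3549]
tool_rot: [-3.133, 0.007, -0.036]
contact_force: [-0.8, -0.2, 0.4]
opening: 0.0921
[0.5015354  0.2299729  0.35487681]
knob exp [280.98559088 184.74391134] case yaw-1 label exp [array([222.,  70.]), array([356.,  64.])]
```

View pics/w1.png

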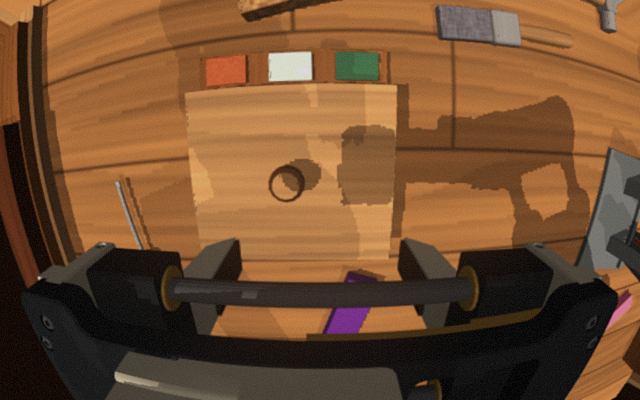

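```bash
python3 - <<'E'
from h import *
T=np.load('w1T.npy')
print('knob',onz('wrist',(287,184),.076,T))
im=cv2.imread('pics/w1.png')
for k,lo,hi in(('red',(3,150,120),(11,255,255)),('green',(60,80,30),(95,255,255)),('white',(0,0,170),(180,60,255))):
  for c in blobs(im,lo,hi,(190,45,390,88),200): q=cv2.minAreaRect(c); print(k,np.round(q[0],1),q[1],onz('wrist',q[0],.015,T))
for p in ((187,93),(397,84)): print('lid corner',onz('wrist',p,.046,T))
print(proj('wrist',T[:3,3]+T[:3,2]*.159,T))
E
```

```text
knob [0.51696269 0.25901669 0.076     ]
red [225.   70.5] (30.22855567932129, 42.436241149902344) [0.6270002  0.32577953 0.015     ]
green [356.5  65.5] (25.0, 41.0) [0.62366611 0.19038473 0.015     ]
white [289.7  66.1] (28.15275001525879, 42.68320083618164) [0.6252046  0.25769471 0.015     ]
lid corner [0.60553179 0.35678783 0.046     ]
lid corner [0.60247503 0.15646139 0.046     ]
[318.0560022  271.26715893]
```

```bash
python3 -m creep '[[[15,30,0,-0.5,-0.4,1],[0,0,-40,0,0,0],[0,0,-40,0,0,0],[0,0,-25,0,0,0],[0,0,-10,0,0,0]]]'
python3 -m creep '[[[0,0,0,0,0,0],[0,0,0,0,0,0]]]'
```

```text
time: 2.48
tool_pos: [0.5204, 0.2567, 0.2449]
tool_rot: [-3.14, -0.016, -0.019]
contact_force: [-0.8, -0.2, 0.2]
opening: 0.0919
time: 2.65
tool_pos: [0.5206, 0.2542, 0.2429]
tool_rot: [3.141, -0.011, -0.021]
contact_force: [0.1, 0.3, -0.0]
opening: 0.0916
```

```bash
python3 -m creep '[[[-3,6,-6,0,0.6,0],[0,0,-5,0,0,0],[0,0,0,0,0,0]]]'
python3 - <<'E'
from h import *
T=tool(); im=viewer.read_camera('wrist'); cv2.imwrite('pics/w2.png',im[150:400,120:520])
g=T[:3,3]+T[:3,2]*.159; print(g, proj('wrist',g,T), proj('wrist',(.517,.260,.078),T),proj('wrist',(.517,.260,.068),T))
E
```

```text
time: 2.9
tool_pos: [0.5189, 0.2593, 0.2348]
tool_rot: [-3.141, -0.005, -0.024]
contact_force: [-1.0, -0.1, -0.1]
opening: 0.0919
[0.51961881 0.2594197  0.0757969 ] [318.08772609 271.23518068] [317.05714861 277.8140209 ] [317.19173679 268.34547889]
```

View pics/w2.png

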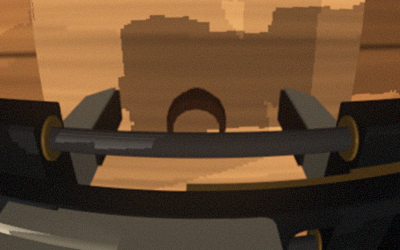

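```bash
python3 -m creep '[[[-2,1,-4,0,0,0],[0,0,0,0,0,0],[0,0,0,0,0,0],[0,0,0,0,0,0],[0,0,0,0,0,0]]]' 1 30
python3 -m creep '[[[0,0,0,0,0,0],[0,0,0,0,0,0],[0,0,0,0,0,0],[0,0,0,0,0,0],[0,0,0,0,0,0]]]'
```

```text
time: 3.37
tool_pos: [0.5171, 0.2609, 0.2331]
tool_rot: [-3.139, -0.009, -0.023]
contact_force: [-0.8, -0.6, -0.9]
opening: 0.0632
time: 3.78
tool_pos: [0.5172, 0.2609, 0.2334]
tool_rot: [-3.139, -0.01, -0.023]
contact_force: [-0.7, 0.2, 0.1]
opening: 0.0304
```

```bash
python3 -m creep '[[[0,0,0,0,0,0],[0,0,0,0,0,0],[0,0,8,0,0,0],[0,0,10,0,0,0],[0,0,15,0,0,0]]]'
python3 -m creep '[[[0,0,25,0,0,0],[0,0,25,0,0,0],[0,0,10,0,0,0],[0,0,0,0,0,0]]]'
```

```text
time: 4.2
tool_pos: [0.5159, 0.2604, 0.2643]
tool_rot: [3.141, -0.001, -0.023]
contact_force: [0.2, 0.5, -3.2]
opening: 0.0308
time: 4.53
tool_pos: [0.5154, 0.2603, 0.3315]
tool_rot: [-3.141, -0.003, -0.023]
contact_force: [0.3, 0.2, -2.9]
opening: 0.0307
```

```bash
python3 - <<'E'
from h import *
T=tool(); im=viewer.read_camera('wrist'); s=viewer.read_camera('side'); a=cv2.resize(s[90:240,220:400],None,fx=2.2,fy=2.2)
b=im[0:330,80:460]; b=b[:330]; cv2.imwrite('pics/w3.png',np.hstack([a,b]) if a.shape[0]==b.shape[0] else a); print(a.shape,b.shape,T[:3,3]); np.save('w3T.npy',T); cv2.imwrite('pics/w3full.png',im); print(robot.observe()['contact_force'],robot.observe()['opening'])
E
```

```text
(330, 396, 3) (330, 380, 3) [0.51544032 0.26027313 0.33150764]
[ 0.78674232  0.05892273 -3.41175802] 0.030443135427202606
```

View pics/w3.png

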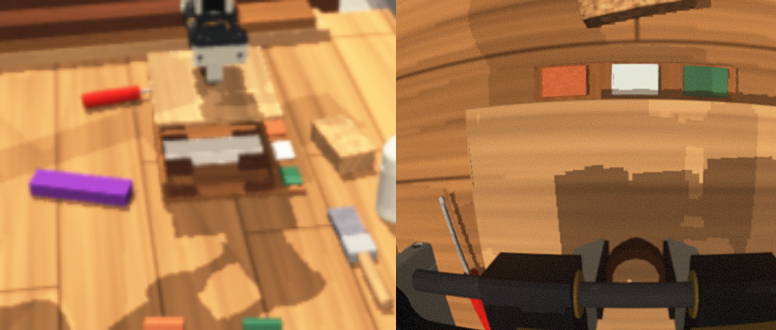

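```bash
python3 -m creep '[[[-2,-20,0,0,0,0],[-3,-36,0,0,0,0],[-3,-36,0,0,0,0],[-3,-36,0,0,0,0],[-2,-36,0,0,0,0]]]'
python3 -m creep '[[[-2,-36,0,0,0,0],[0,-36,0,0,0,0],[0,-20,-20,0,0,0],[0,-8,-30,0,0,0],[0,0,-30,0,0,0]]]'
python3 -m creep '[[[0,0,-20,0,0,0],[0,0,-8,0,0,0],[0,0,0,0,0,0]]]'
```

```text
time: 5.05
tool_pos: [0.4988, 0.097, 0.3235]
tool_rot: [-3.141, 0.008, -0.012]
contact_force: [1.9, -0.3, -2.3]
opening: 0.0304
time: 5.47
tool_pos: [0.4952, -0.0141, 0.2421]
tool_rot: [3.139, 0.004, -0.018]
contact_force: [0.5, -0.5, -2.5]
opening: 0.0305
time: 5.72
tool_pos: [0.4916, -0.0156, 0.2054]
tool_rot: [3.141, 0.019, -0.021]
contact_force: [-0.5, 0.3, -2.5]
opening: 0.0306
```

```bash
python3 -m creep '[[[0,0,0,0,-1,0],[0,0,0,0,0,0]]]'; python3 -m creep '[[[0,0,-3,0,0,0],[0,0,0,0,0,0]]]';python3 -m creep '[[[0,0,-2,0,0,0],[0,0,0,0,0,0]]]'
```

```text
time: 5.88
tool_pos: [0.4916, -0.0152, 0.2051]
tool_rot: [-3.141, 0.002, -0.021]
contact_force: [-0.1, 0.1, -3.2]
opening: 0.0308
time: 6.05
tool_pos: [0.4922, -0.0147, 0.2038]
tool_rot: [-3.141, -0.001, -0.02]
contact_force: [-0.3, -0.2, -3.2]
opening: 0.0305
time: 6.22
tool_pos: [0.4928, -0.0144, 0.2032]
tool_rot: [3.141, -0.005, -0.019]
contact_force: [-0.1, 0.3, -3.0]
opening: 0.0306
```

```bash
python3 -m creep '[[[0,0,-4,0,0,0]]]';python3 -m creep '[[[0,0,-3,0,0,0],[0,0,0,0,0,0]]]';python3 -m creep '[[[0,0,-3,0,0,0],[0,0,0,0,0,0]]]'
```

```text
time: 6.3
tool_pos: [0.4933, -0.0143, 0.2001]
tool_rot: [3.141, -0.007, -0.019]
contact_force: [0.1, 0.5, -2.1]
opening: 0.0303
time: 6.47
tool_pos: [0.4933, -0.0143, 0.1996]
tool_rot: [3.14, -0.009, -0.018]
contact_force: [0.2, 0.2, -3.5]
opening: 0.0305
time: 6.63
tool_pos: [0.4937, -0.0142, 0.1991]
tool_rot: [3.14, -0.012, -0.018]
contact_force: [-0.6, -0.3, -2.9]
opening: 0.0303
```

```bash
python3 -m creep '[[[0,0,-3,0,0.6,0],[0,0,0,0,0,0]]]';python3 -m creep '[[[0,0,-3,0,0,0],[0,0,0,0,0,0]]]'
```

```text
time: 6.8
tool_pos: [0.4951, -0.0142, 0.1988]
tool_rot: [3.139, -0.008, -0.018]
contact_force: [0.0, 0.4, -2.9]
opening: 0.0306
time: 6.97
tool_pos: [0.4956, -0.0141, 0.198]
tool_rot: [3.138, -0.011, -0.018]
contact_force: [-0.2, -0.6, -3.3]
opening: 0.0306
```

```bash
python3 -m creep '[[[0,0,-4,0.2,0.7,0],[0,0,0,0,0,0]]]';python3 -m creep '[[[0,0,-4,0,0,0],[0,0,0,0,0,0]]]'
```

```text
time: 7.13
tool_pos: [0.4975, -0.0145, 0.1969]
tool_rot: [3.14, -0.006, -0.017]
contact_force: [0.2, 0.1, -2.7]
opening: 0.0308
time: 7.3
tool_pos: [0.4983, -0.0145, 0.195]
tool_rot: [3.139, -0.01, -0.017]
contact_force: [0.7, 0.4, -2.6]
opening: 0.0306
```

```bash
python3 - <<'E'
from h import *
s=viewer.read_camera('side'); c=viewer.read_camera('scene')
a=cv2.resize(s[150:260,250:390],None,fx=3.2,fy=3.2,interpolation=cv2.INTER_CUBIC); b=cv2.resize(c[150:270,280:420],None,fx=2.9,fy=2.9,interpolation=cv2.INTER_CUBIC)
h=min(a.shape[0],b.shape[0]); cv2.imwrite('pics/s4.png',np.hstack([a[:h],b[:h]])[:, :800])
E
```

```text
(no output)
```

View pics/s4.png

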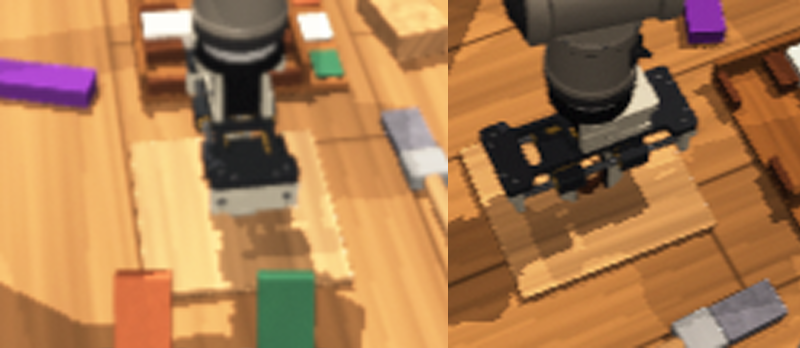

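```bash
python3 -m creep '[[[-2,0,-4,0,0.6,0],[0,0,0,0,0,0]]]';python3 -m creep '[[[0,0,-4,0,0,0],[0,0,0,0,0,0]]]'
```

```text
time: 7.57
tool_pos: [0.4991, -0.0145, 0.1937]
tool_rot: [3.139, -0.01, -0.018]
contact_force: [-0.7, 0.6, -3.0]
opening: 0.0307
time: 7.73
tool_pos: [0.4999, -0.0145, 0.1917]
tool_rot: [3.138, -0.013, -0.017]
contact_force: [-0.3, -0.4, -3.4]
opening: 0.0307
```

```bash
python3 - <<'E'
from h import *
print(tri([ray('scene',(305.9,252.4)),ray('side',(360,240))]))
print(tri([ray('scene',(372.1,228.6)),ray('side',(348.8,192.2))]))
R=tool()[:3,:3];print(robot.observe()['torque'],robot.observe()['joint_efforts'])
for z in(.004,.012,.02): print(z,onz('scene',(305.9,252.4),z),onz('scene',(372.1,228.6),z),onz('side',(360,240),z),onz('side',(348.8,192.2),z))
# expected lid corners w/ yaw -1 at centre (.4975,-.0145)
E
```

```text
(array([ 0.58021664, -0.11655501, -0.00100832]), [0.0037531000977263193, 0.003753100097726312])
(array([0.59149358, 0.0840099 , 0.00655007]), [0.0017254530938957578, 0.001725453093895884])
[ 0.02837132  0.04603695 -0.00163037] [ 5.39528683e-02 -4.77515030e+01 -1.63560963e+01  3.91452864e-02
 -1.27885379e-01 -1.42908251e-03]
0.004 [ 0.5791312  -0.11478757  0.004     ] [0.58892623 0.08617125 0.004     ] [ 0.5809697  -0.12501513  0.004     ] [0.59317835 0.08513525 0.004     ]
0.012 [ 0.58253706 -0.11595139  0.012     ] [0.59225113 0.08334651 0.012     ] [ 0.57867374 -0.13267301  0.012     ] [0.5907626  0.07541539 0.012     ]
0.02 [ 0.58594291 -0.1171152   0.02      ] [0.59557603 0.08052178 0.02      ] [ 0.57637779 -0.14033088  0.02      ] [0.58834685 0.06569554 0.02      ]
```

```bash
python3 - <<'E'
from h import *
im=viewer.read_camera('wrist'); w=cv2.imread('pics/w3full.png')
cv2.imwrite('pics/w5.png',np.hstack([w[40:340,130:520],im[40:340,130:520]])); print(robot.observe()['contact_force'])
E
```

```text
[-0.60986381 -0.01490807  6.72732261]
```

View pics/w5.png

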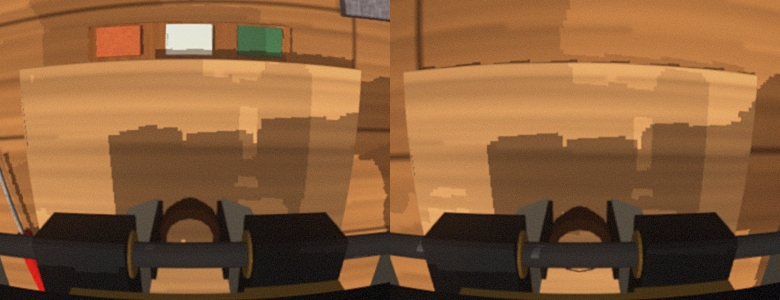

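```bash
python3 -m creep '[[[0,0,0,0,0,0],[0,0,0,0,0,0],[0,0,0,0,0,0],[0,0,0,0,0,0],[0,0,0,0,0,0]]]' -1
python3 -m creep '[[[0,0,3,0,0,0],[0,0,0,0,0,0],[0,0,0,0,0,0]]]'
```

```text
time: 8.2
tool_pos: [0.5005, -0.0159, 0.1904]
tool_rot: [3.136, -0.013, -0.017]
contact_force: [-0.8, -3.5, 6.4]
opening: 0.0596
time: 8.45
tool_pos: [0.5003, -0.0163, 0.1924]
tool_rot: [3.136, -0.011, -0.017]
contact_force: [0.9, 0.1, 0.1]
opening: 0.0793
```

```bash
python3 -m creep '[[[0,0,20,0,0,0],[0,0,41,0,0,0],[0,0,41,0,0,0],[0,0,41,0,0,0],[0,0,41,0,0,0]]]' -1
python3 -m creep '[[[-8,-36,25,0,0,6],[-8,-36,0,0,0,6],[-8,-36,0,0,0,6],[-8,-36,0,0,0,6],[-8,-36,0,0,0,6]]]'
python3 -m creep '[[[-8,-36,0,0,0,6],[-8,-36,0,0,0,6],[-10,-36,0,0,0,6],[-10,-36,0,0,0,6],[-10,-36,0,0,0,6]]]'
python3 -m creep '[[[-10,-36,0,0,0,6],[-10,-36,0,0,0,6],[-10,-36,0,0,0,6],[-10,-20,0,0,0,6],[0,0,0,0,0,0]]]'
python3 -c "
from h import *
o=robot.observe();print(o['qpos'].round(3))
s=viewer.read_camera('scene');cv2.imwrite('pics/s6.png',s)"
```

```text
time: 8.87
tool_pos: [0.4958, -0.0152, 0.3718]
tool_rot: [3.141, 0.016, -0.018]
contact_force: [1.3, 0.7, -0.5]
opening: 0.0919
time: 9.28
tool_pos: [0.457, -0.1886, 0.4063]
tool_rot: [3.134, -0.002, 0.529]
contact_force: [-0.0, -0.7, -0.3]
opening: 0.0921
time: 9.7
tool_pos: [0.4073, -0.3757, 0.4048]
tool_rot: [3.136, -0.003, 1.081]
contact_force: [1.4, 0.9, 0.1]
opening: 0.0921
time: 10.12
tool_pos: [0.361, -0.5155, 0.4002]
tool_rot: [3.14, -0.006, 1.521]
contact_force: [-0.4, 0.6, 0.5]
opening: 0.0915
[-1.083  0.542  1.216  0.004  1.388 -1.034]
```

```bash
python3 -m creep '[[[0,0,0,0,0,-5.6],[0,0,0,6.6,-1,0],[0,0,0,6.6,-1,0],[0,0,0,6.6,-1,0],[0,0,0,6.6,-1,0]]]'
python3 -m creep '[[[0,0,-10,6.6,-1,0],[0,0,-10,6.6,-1,0],[0,0,-20,6.6,-1,0],[0,0,-20,6.6,-1,0],[0,0,-20,6.6,-1,0]]]'
python3 -c "
from h import *
o=robot.observe();print(o['qpos'].round(3));print(tool().round(3))"
```

```text
time: 10.58
tool_pos: [0.365, -0.5083, 0.3999]
tool_rot: [-3.135, -0.494, 1.408]
contact_force: [-0.6, 0.3, 0.0]
opening: 0.0921
time: 11.0
tool_pos: [0.3697, -0.5027, 0.3241]
tool_rot: [-3.116, -1.099, 1.395]
contact_force: [-0.1, 0.7, -0.5]
opening: 0.0919
[-1.166  0.832  1.095  0.595  2.156 -0.927]
[[ 0.08   0.988  0.131  0.37 ]
 [ 0.447 -0.153  0.881 -0.503]
 [ 0.891 -0.012 -0.454  0.324]
 [ 0.     0.     0.     1.   ]]
```

```bash
python3 -m creep '[[[-8,5,-45,-3,0.4,0],[-5,0,-25,0,0,0],[0,0,0,0,0,0]]]'
python3 - <<'E'
from h import *
T=tool(); im=viewer.read_camera('wrist'); cv2.imwrite('pics/w7.png',im); np.save('w7T.npy',T); print(T.round(4))
yaw=np.radians(81.5); rx=np.array([np.cos(yaw),np.sin(yaw),0]); ry=np.array([-rx[1],rx[0],0]); zz=np.array([0,0,1.])
sx=.5*rx+.866*zz; sz=-.866*rx+.5*zz; C=np.array([.390,-.280,.098])
for a,b,n in((75,20,'top left'),(75,-20,'top right'),(-75,20,'bl'),(-75,-20,'br')): print(n,proj('wrist',C+sx*a/1e3+ry*b/1e3+sz*.011,T).round(1))
for c in blobs(im,(3,140,60),(12,255,255),None,300):
  q=cv2.minAreaRect(c); print(np.round(q[0]),np.round(q[1]),round(q[2]),cv2.approxPolyDP(c,4,True).reshape(-1,2).tolist())
E
```

```text
time: 11.25
tool_pos: [0.359, -0.4937, 0.2505]
tool_rot: [-3.095, -1.062, 1.378]
contact_force: [0.9, -0.7, 0.0]
opening: 0.0919
[[ 0.0936  0.9882  0.1216  0.359 ]
 [ 0.4781 -0.1517  0.8651 -0.4937]
 [ 0.8733 -0.0228 -0.4867  0.2505]
 [ 0.      0.      0.      1.    ]]
top left [294.3 153.1]
top right [347. 152.]
bl [302.4 316.8]
br [345.4 316.1]
[319. 216.] [134.  52.] 88 [[293, 151], [298, 281], [340, 282], [343, 153]]
[350.  77.] [48. 99.] 88 [[400, 92], [384, 87], [380, 81], [385, 78], [373, 71], [382, 65], [363, 59], [362, 52], [345, 57], [346, 63], [368, 62], [374, 69], [352, 79], [363, 88], [358, 95], [358, 88], [355, 94], [355, 89], [344, 96], [332, 94], [339, 83], [333, 80], [331, 86], [325, 75], [309, 76], [304, 69], [325, 64], [316, 56], [301, 58], [309, 101], [315, 95], [315, 102], [364, 92], [370, 98], [378, 92], [377, 99], [379, 93], [386, 94], [386, 99], [388, 92]]
[275.  55.] [11. 36.] 82 [[293, 50], [264, 51], [258, 60], [287, 59]]
[313.  30.] [ 14. 148.] 85 [[387, 24], [346, 20], [342, 27], [281, 29], [279, 35], [241, 35], [240, 41], [284, 31], [287, 35], [287, 30], [290, 35], [296, 30], [316, 33], [315, 37], [322, 28], [325, 34], [328, 29], [347, 33], [353, 27], [358, 33], [377, 25], [377, 31], [384, 31]]
[273.  22.] [  7. 145.] 84 [[345, 16], [261, 20], [201, 34]]
```

View pics/w7.png

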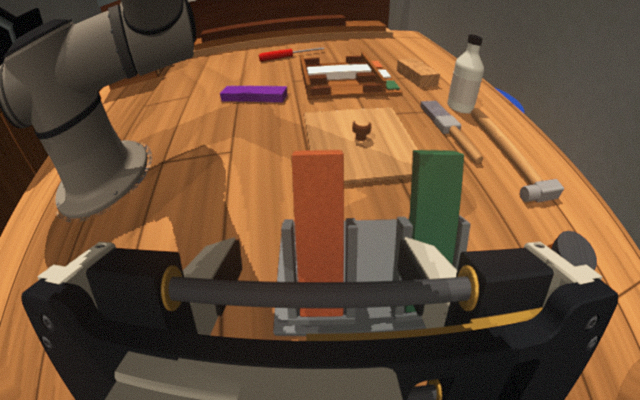

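```bash
cat > tgt.py <<'E'
from h import *
yaw=np.radians(81.6); rx=np.array([np.cos(yaw),np.sin(yaw),0]); ry=np.array([-rx[1],rx[0],0]); zz=np.array([0,0,1.])
sx=.5*rx+.866*zz; sz=-.866*rx+.5*zz
def go(C,a,d):  # grasp at stone x=a, grasp point z=d ; returns delta
    T=tool(); R=np.column_stack([sx,-ry,-sz])
    P=C+sx*a+sz*d-R[:,2]*.159
    rv=Ro.from_matrix(R@T[:3,:3].T).as_rotvec(degrees=True)
    return (P-T[:3,3])*1e3, rv
E
python3 - <<'E'
from tgt import *
T=np.load('w7T.npy')
l,r=onz('wrist',(293,151.5),.1685,T),onz('wrist',(343.5,152.5),.1685,T); print(l,r,np.linalg.norm(l-r),np.degrees(np.arctan2(*(l-r)[:2][::-1])))
M=(l+r)/2; C=M-sx*.075-sz*.011; print('C',C)
gl,gr=onz('wrist',(413,152),.1685,T),onz('wrist',(463,152),.1685,T); print('green',gl,gr,'yaw',np.degrees(np.arctan2(*((l+r)-(gl+gr))[:2][::-1]))-90)
for d in(.07,.03,.010): print(d,*[x.round(1) for x in go(C,.027,d)])
s=cv2.imread('pics/s6.png')
for c in blobs(s,(0,0,170),(180,50,255),(360,130,480,240),60): q=cv2.minAreaRect(c);print('white',np.round(q[0],1),np.round(q[1]),q[2],onz('scene',q[0],.032),onz('scene',q[0],.015))
for c in blobs(s,(3,150,90),(11,255,255),(400,180,480,240),60): q=cv2.minAreaRect(c);print('redlabel',np.round(q[0],1),onz('scene',q[0],.015))
E
```

```text
[ 0.37356307 -0.24724682  0.1685    ] [ 0.41116358 -0.25550603  0.1685    ] 0.038496925498568174 167.61132319350045
C [ 0.3882768  -0.27905033  0.09805   ]
green [ 0.46526477 -0.26292965  0.1685    ] [ 0.5092534  -0.26799809  0.1685    ] yaw 81.55600725050436
0.07 [  1.6  32.  -16.8] [-1.  -1.1  0.3]
0.03 [  6.7  66.2 -36.8] [-1.  -1.1  0.3]
0.01 [  9.2  83.4 -46.8] [-1.  -1.1  0.3]
white [431.9 215.4] [ 9. 15.] 68.19859313964844 [0.63318193 0.25100532 0.032     ] [0.62670647 0.26016791 0.015     ]
white [414.4 183.6] [47. 12.] 56.3099365234375 [0.51888883 0.26355977 0.032     ] [0.51034624 0.27294943 0.015     ]
redlabel [451.9 207.5] [0.62824759 0.32848036 0.015     ]
```

```bash
python3 -m creep '[[[2,32,-17,-1,-1.1,0.3],[0,0,0,0,0,0]]]'
python3 - <<'E'
from tgt import *
C=np.array([.3883,-.279,.098])
T=tool(); im=viewer.read_camera('wrist'); cv2.imwrite('pics/w8.png',im)
for c in blobs(im,(3,140,60),(12,255,255),(260,90,400,400),800): print(cv2.approxPolyDP(c,4,True).reshape(-1,2).tolist())
for a,b in((75,20),(75,-20),(0,20),(0,-20)): print(proj('wrist',C+sx*a/1e3+ry*b/1e3+sz*.011,T).round(1))
for d in(.07,.03,.010): print(d,*[x.round(1) for x in go(C,.027,d)])
E
```

```text
time: 11.47
tool_pos: [0.3623, -0.4587, 0.2362]
tool_rot: [-3.136, -1.051, 1.419]
contact_force: [-0.4, -0.3, -0.4]
opening: 0.0922
[[295, 308], [296, 340], [305, 340], [307, 333], [343, 333], [344, 308]]
[[291, 160], [293, 281], [345, 281], [349, 164], [343, 159]]
[289.1 163.4]
[351.4 163.2]
[292.6 267.3]
[348.2 267.2]
0.07 [-1.6  0.4 -3.6] [0.2 0.1 0.1]
0.03 [  3.5  34.7 -23.6] [0.2 0.1 0.1]
0.01 [  6.   51.8 -33.6] [0.2 0.1 0.1]
```

```bash
python3 -m creep '[[[2,17,-12,0.2,0,0],[2,17,-12,0,0,0],[1,9,-5,0,0,0],[0,0,0,0,0,0]]]'
python3 - <<'E'
from tgt import *
C=np.array([.3885,-.2795,.098])
for d in(.010,): print(d,*[x.round(1) for x in go(C,.027,d)])
d=go(C,.027,.01)[0]; print('along sx',d@sx,'ry',d@ry,'sz',d@sz)
E
```

```text
time: 11.85
tool_pos: [0.3714, -0.419, 0.2189]
tool_rot: [3.126, -1.036, 1.435]
contact_force: [0.3, 0.4, -0.2]
opening: 0.0919
0.01 [ -2.3   8.1 -13. ] [0.7 0.4 0.1]
along sx -7.455506785979182 ry 3.4855081427806365 sz -13.128016808830266
```

```bash
python3 -m creep '[[[-4,-3,-9,0.7,0.4,0],[0,0,0,0,0,0]]]'
python3 - <<'E'
from tgt import *
C=np.array([.3885,-.2795,.098])
d,r=go(C,.027,.01); print(d.round(1),r.round(1),'along sx',d@sx,'ry',d@ry,'sz',d@sz)
E
```

```text
time: 12.02
tool_pos: [0.3684, -0.4232, 0.2125]
tool_rot: [3.139, -1.044, 1.425]
contact_force: [0.0, -0.3, 0.4]
opening: 0.0918
[ 0.7 12.3 -6.6] [0.2 0.  0.1] along sx 0.4322943845859957 ry 1.0940911826877708 sz -13.936699559415995
```

```bash
python3 -m creep '[[[1,8,-6,0.2,0,0],[0,4,-2,0,0,0],[0,0,0,0,0,0]]]'
python3 - <<'E'
from tgt import *
C=np.array([.3885,-.2795,.098])
T=tool(); im=viewer.read_camera('wrist'); cv2.imwrite('pics/w9.png',im[100:340,180:460])
d,r=go(C,.027,.01); print(d.round(1),r.round(1),'along sx',d@sx,'ry',d@ry,'sz',d@sz)
for a,b in((75,20),(75,-20)): print([proj('wrist',C+sx*a/1e3+ry*b/1e3+sz*e,T).round(1) for e in(.011,-.011)])
E
```

```text
time: 12.27
tool_pos: [0.3693, -0.4127, 0.2048]
tool_rot: [3.136, -1.045, 1.426]
contact_force: [0.4, 0.2, -0.2]
opening: 0.092
[-0.2  2.   1.1] [0.2 0.1 0.2] along sx 1.9038109080797174 ry 0.4476172060724121 sz -1.1598042363622152
[array([275.6, 174. ]), array([281.1, 165.3])]
[array([362.3, 174. ]), array([356.6, 165.3])]
```

View pics/w9.png

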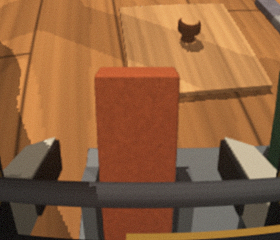

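```bash
python3 -m creep '[[[0,2,0,0,0,0],[0,0,0,0,0,0],[0,0,0,0,0,0],[0,0,0,0,0,0],[0,0,0,0,0,0]]]' 1 50
python3 -m creep '[[[0,0,0,0,0,0],[0,0,0,0,0,0],[0,0,0,0,0,0],[0,0,0,0,0,0],[0,0,0,0,0,0]]]'
python3 - <<'E'
from tgt import *
C=np.array([.3885,-.2795,.098])
d,r=go(C,.027,.01); print(d.round(1),r.round(1),'along sx',d@sx,'ry',d@ry,'sz',d@sz)
E
```

```text
time: 12.73
tool_pos: [0.3691, -0.4113, 0.2051]
tool_rot: [3.136, -1.044, 1.425]
contact_force: [0.0, -0.3, -0.1]
opening: 0.0632
time: 13.15
tool_pos: [0.3688, -0.4108, 0.2057]
tool_rot: [3.139, -1.047, 1.424]
contact_force: [0.3, 0.4, 0.7]
opening: 0.0395
[ 0.3 -0.1  0.2] [0.  0.1 0.1] along sx 0.08814312814271336 ry -0.31921949010741824 sz 0.15012647297764317
```

```bash
python3 -m creep '[[[0,0,0,0,0,0],[-1,-5,3,0,0,0],[-1,-9,5,0,0,0],[-2,-14,8,0,0,0],[-2,-17,10,0,0,0]]]'
python3 -m creep '[[[-2,-17,12,0,0,0],[-2,-17,15,0,0,0],[-2,-20,25,0,0,0],[0,-10,35,0,0,0],[0,0,30,0,0,0]]]'
python3 - <<'E'
from h import *
s=viewer.read_camera('side'); w=viewer.read_camera('wrist'); cv2.imwrite('pics/s10.png',s); cv2.imwrite('pics/w10.png',w); np.save('w10T.npy',tool())
print(robot.observe()['qpos'].round(2))
for c in blobs(w,(3,140,60),(12,255,255),(200,90,420,400),800): print(cv2.approxPolyDP(c,4,True).reshape(-1,2).tolist())
E
```

```text
time: 13.57
tool_pos: [0.3629, -0.4556, 0.2305]
tool_rot: [-3.135, -1.051, 1.419]
contact_force: [-0.1, -1.6, -3.3]
opening: 0.0396
time: 13.98
tool_pos: [0.3534, -0.5283, 0.3462]
tool_rot: [-3.118, -1.048, 1.399]
contact_force: [0.7, -0.8, -3.0]
opening: 0.04
[-1.2   0.82  1.02  0.56  2.2  -0.93]
[[282, 312], [286, 333], [354, 331], [354, 308]]
[[354, 169], [281, 173], [276, 212], [282, 281], [357, 281], [364, 205], [362, 181]]
```

```bash
python3 -m creep '[[[0,0,20,-6.6,1,0],[0,0,20,-6.6,1,0],[0,0,20,-6.6,1,0],[0,0,10,-6.6,1,0],[0,0,5,-6.6,1,0]]]'
python3 -m creep '[[[0,0,0,-6.6,1,0],[0,0,0,-6.6,1,0],[0,0,0,-6.6,1,0],[5,20,0,-6.6,1,0],[5,20,0,0,0,-6]]]'
python3 -m creep '[[[8,36,0,0,0,-6],[8,36,0,0,0,-6],[8,36,0,0,0,-6],[8,36,0,0,0,-6],[8,36,0,0,0,-6]]]'
python3 -m creep '[[[8,36,0,0,0,-6],[8,36,0,0,0,-6],[8,36,0,0,0,-6],[8,36,0,0,0,-6],[8,36,0,0,0,-6]]]'
python3 - <<'E'
from h import *
print(robot.observe()['qpos'].round(2))
T=np.eye(4)
for x in(.04,.045,.05): print(x,[proj('wrist',np.array([x,y,.158]),T).round(1).tolist() for y in(-.02,.02)],[proj('wrist',np.array([x,y,.18]),T).round(1).tolist() for y in(-.02,.02)])
E
```

```text
time: 14.5
tool_pos: [0.3512, -0.5316, 0.4193]
tool_rot: [-3.129, -0.444, 1.403]
contact_force: [0.8, 0.8, -3.8]
opening: 0.0399
time: 14.92
tool_pos: [0.3584, -0.4948, 0.4166]
tool_rot: [-3.134, 0.053, 1.3]
contact_force: [-0.2, 0.5, -3.6]
opening: 0.0394
time: 15.33
tool_pos: [0.3961, -0.3101, 0.4096]
tool_rot: [-3.122, 0.053, 0.746]
contact_force: [0.6, -0.2, -3.8]
opening: 0.04
time: 15.75
tool_pos: [0.4347, -0.1223, 0.405]
tool_rot: [-3.114, 0.059, 0.196]
contact_force: [0.9, 0.4, -3.7]
opening: 0.0394
[-0.44  0.22  1.69 -0.01  1.29  0.94]
0.04 [[275.3, 196.3], [361.5, 196.3]] [[280.9, 184.9], [356.1, 184.9]]
0.045 [[274.9, 185.9], [361.9, 185.9]] [[280.6, 175.7], [356.4, 175.7]]
0.05 [[274.5, 175.2], [362.3, 175.2]] [[280.4, 166.4], [356.7, 166.4]]
```

```bash
python3 -m creep '[[[9,37,0,0,0,-6],[9,37,0,0,0,-6],[9,37,0,-0.8,-1.7,0],[9,37,0,-0.8,-1.7,0],[9,37,0,0,0,0]]]'
python3 -m creep '[[[9,37,0,0,0,0],[9,37,0,0,0,0],[9,37,0,0,0,0],[9,37,-20,0,0,0],[9,37,-20,0,0,0]]]'
python3 -m creep '[[[9,37,-20,0,0,0],[9,17,0,0,0,0],[0,0,0,0,0,0]]]'
python3 - <<'E'
from h import *
T=tool();im=viewer.read_camera('wrist'); cv2.imwrite('pics/w11.png',im); np.save('w11T.npy',T); print(T[:3,3],robot.observe()['qpos'].round(2))
for k,lo,hi in(('red',(3,150,120),(11,255,255)),('green',(60,80,30),(95,255,255)),('white',(0,0,150),(180,60,255))):
  for c in blobs(im,lo,hi,(0,0,640,260),200): q=cv2.minAreaRect(c); print(k,np.round(q[0],1),np.round(q[1]),onz('wrist',q[0],.015,T).round(4),onz('wrist',q[0],.032,T).round(4))
E
```

```text
time: 16.17
tool_pos: [0.4785, 0.0678, 0.4012]
tool_rot: [-3.141, 0.005, -0.025]
contact_force: [1.1, 0.4, -3.4]
opening: 0.0396
time: 16.58
tool_pos: [0.5226, 0.2572, 0.3622]
tool_rot: [3.141, 0.005, -0.023]
contact_force: [-0.2, -1.0, -2.9]
opening: 0.0396
time: 16.83
tool_pos: [0.5393, 0.3165, 0.3344]
tool_rot: [3.137, 0.015, -0.017]
contact_force: [-1.9, 0.2, -2.9]
opening: 0.0395
[0.53933961 0.31653001 0.33441676] [0.41 0.59 1.33 0.   1.25 1.99]
red [318.5 218. ] [82. 85.] [0.5049 0.3159 0.015 ] [0.5114 0.3158 0.032 ]
red [305.5  96.5] [33. 47.] [0.6269 0.3261 0.015 ] [0.6264 0.3254 0.032 ]
green [441.4 102.3] [39. 28.] [0.6243 0.1916 0.015 ] [0.624  0.1986 0.032 ]
white [376.2 191.2] [ 42. 112.] [0.5326 0.2571 0.015 ] [0.5375 0.2604 0.032 ]
white [376.6  97.8] [46. 31.] [0.6257 0.2585 0.015 ] [0.6253 0.2617 0.032 ]
white [569.   70.5] [35. 20.] [0.6831 0.0123 0.015 ] [0.6794 0.0296 0.032 ]
white [ 9.3 11.2] [23. 16.] [0.8219 0.76   0.015 ] [0.8103 0.7345 0.032 ]
```

View pics/w11.png

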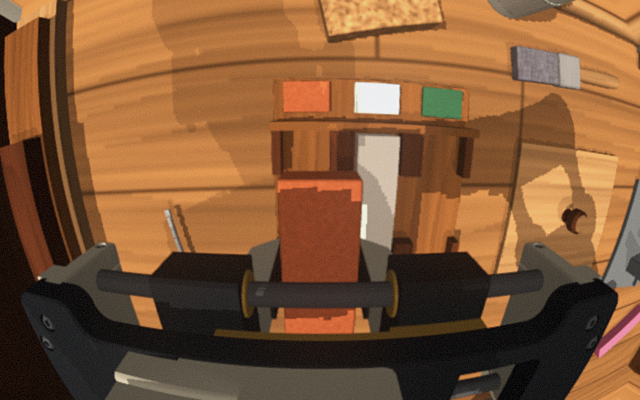

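```bash
python3 - <<'E'
from h import *
T=np.load('w11T.npy'); im=cv2.imread('pics/w11.png')
for x in(.596,.604): print(x,proj('wrist',(x,.33,.038),T).round(1),proj('wrist',(x,.30,.038),T).round(1))
print('inner wall foot',proj('wrist',(.596,.33,.010),T).round(1))
for c in (300,320,340): print(c,cv2.cvtColor(im,cv2.COLOR_BGR2GRAY)[112:142,c].tolist())
# filler: near x .553-.596, between beds y(case) 23..45 from centre -> inner edges about bed red +-23, top .028
for y in(.3059,.3519): print('filler edge at x=.58',proj('wrist',(.58,y,.028),T).round(1))
print(cv2.cvtColor(im,cv2.COLOR_BGR2GRAY)[150,265:370].tolist())
R=Ro.from_euler('xyz',[np.pi,0,np.radians(-1.1)]).as_matrix(); print(Ro.from_matrix(R@T[:3,:3].T).as_rotvec(degrees=True).round(2))
E
```

```text
0.596 [300.8 130.7] [334.8 130.1]
0.604 [300.6 121.7] [334.7 121.1]
inner wall foot [302.4 128.3]
300 [107, 113, 115, 113, 114, 87, 69, 65, 57, 82, 109, 113, 115, 113, 114, 111, 112, 112, 112, 110, 113, 114, 114, 112, 113, 109, 117, 113, 113, 112]
320 [104, 105, 104, 107, 112, 103, 77, 62, 60, 83, 106, 115, 113, 115, 121, 119, 118, 117, 110, 109, 109, 105, 109, 110, 107, 108, 111, 106, 109, 107]
340 [119, 123, 120, 119, 116, 89, 77, 66, 66, 78, 100, 115, 115, 118, 116, 113, 112, 99, 78, 67, 56, 52, 55, 56, 58, 54, 58, 52, 55, 55]
filler edge at x=.58 [328.  146.5]
filler edge at x=.58 [278.3 147.7]
[125, 122, 127, 126, 126, 122, 93, 72, 71, 68, 65, 72, 72, 73, 66, 57, 42, 41, 50, 60, 55, 57, 66, 63, 61, 69, 93, 110, 109, 110, 112, 113, 109, 115, 111, 103, 106, 104, 108, 107, 114, 107, 106, 114, 122, 124, 118, 123, 119, 116, 108, 102, 102, 100, 107, 107, 108, 109, 110, 111, 110, 108, 113, 107, 90, 69, 67, 72, 72, 74, 74, 67, 57, 59, 56, 52, 55, 57, 61, 63, 59, 59, 54, 63, 55, 56, 55, 54, 59, 66, 83, 89, 109, 159, 187, 197, 196, 196, 193, 191, 200, 194, 196, 196, 193]
[ 0.23 -0.88 -0.15]
```

```bash
python3 -m creep '[[[3,11,0,0.2,-0.9,0],[0,0,-30,0,0,0],[0,0,-35,0,0,0],[0,0,-25,0,0,0],[0,0,0,0,0,0]]]'
python3 - <<'E'
from h import *
T=tool();R=Ro.from_euler('xyz',[np.pi,0,np.radians(-1.1)]).as_matrix(); print(Ro.from_matrix(R@T[:3,:3].T).as_rotvec(degrees=True).round(2),(np.array([.542,.3277,.19])-T[:3,3])*1e3)
E
```

```text
time: 17.3
tool_pos: [0.542, 0.3241, 0.2415]
tool_rot: [3.139, -0.002, -0.019]
contact_force: [-1.4, -1.0, -5.4]
opening: 0.0396
[ 0.16  0.12 -0.01] [ 5.24012494e-03  3.58084105e+00 -5.15152073e+01]
```

```bash
python3 -m creep '[[[0,4,-6,0.2,0.2,0],[0,0,-5,0,0,0],[0,0,0,0,0,0]]]'
python3 - <<'E'
from h import *
T=tool();im=viewer.read_camera('wrist'); cv2.imwrite('pics/w12.png',im[80:300,230:450]); np.save('w12T.npy',T)
R=Ro.from_euler('xyz',[np.pi,0,np.radians(-1.1)]).as_matrix(); print(Ro.from_matrix(R@T[:3,:3].T).as_rotvec(degrees=True).round(2),(np.array([.542,.3277,.19])-T[:3,3])*1e3)
print('wall outer/inner',proj('wrist',(.604,.33,.038),T).round(1),proj('wrist',(.596,.33,.038),T).round(1))
print('filler',proj('wrist',(.58,.3049,.028),T).round(1),proj('wrist',(.58,.3509,.028),T).round(1))
g=cv2.cvtColor(im,cv2.COLOR_BGR2GRAY); r=int(proj('wrist',(.58,.3049,.028),T)[1]); print('row',r,g[r,265:385].tolist()); print(g[60:150,300].tolist())
E
```

```text
time: 17.55
tool_pos: [0.543, 0.3271, 0.2319]
tool_rot: [-3.14, 0.0, -0.021]
contact_force: [-0.5, -0.8, -4.0]
opening: 0.0396
[-0.08 -0.02  0.12] [ -1.02149394   0.58778374 -41.94339056]
wall outer/inner [311.2 142.7] [311.6 156.8]
filler [353.9 179.6] [278.5 181.1]
row 179 [117, 75, 47, 44, 50, 45, 54, 46, 51, 51, 41, 47, 57, 76, 84, 87, 88, 90, 88, 89, 83, 89, 86, 79, 85, 81, 87, 89, 86, 90, 83, 86, 87, 85, 91, 82, 92, 87, 90, 88, 86, 83, 84, 82, 91, 87, 84, 81, 85, 87, 91, 88, 93, 91, 93, 88, 87, 88, 90, 84, 88, 85, 91, 86, 84, 94, 83, 90, 78, 87, 83, 84, 80, 86, 84, 80, 87, 81, 86, 87, 82, 84, 86, 84, 79, 79, 79, 83, 82, 79, 82, 83, 79, 75, 75, 78, 56, 58, 48, 45, 51, 49, 40, 48, 47, 44, 47, 49, 49, 49, 47, 44, 46, 44, 51, 48, 44, 48, 51, 48]
[120, 124, 127, 124, 123, 122, 119, 124, 118, 121, 122, 116, 119, 122, 112, 104, 106, 111, 105, 125, 147, 154, 150, 149, 144, 140, 144, 146, 147, 151, 154, 153, 153, 148, 152, 146, 147, 144, 145, 146, 147, 150, 145, 143, 149, 150, 148, 144, 145, 146, 140, 143, 143, 143, 145, 147, 147, 143, 144, 143, 148, 145, 149, 148, 141, 117, 114, 116, 118, 113, 115, 118, 119, 116, 87, 68, 72, 60, 59, 56, 51, 65, 99, 122, 118, 117, 118, 117, 121, 119]
```

```bash
python3 - <<'E'
from h import *
T=np.load('w12T.npy'); im=cv2.imread('pics/w12.png'); g=cv2.cvtColor(im,cv2.COLOR_BGR2GRAY)
for x in(.586,.59,.594): print(x,proj('wrist',(x,.3049,.028),T).round(1),proj('wrist',(x,.3509,.028),T).round(1))
for r in(161,165): print(r,np.round(g[r-80-1:r-80+2].mean(0)).astype(int)[30:160].tolist())
E
```

```text
0.586 [354.  169.9] [278.  171.5]
0.59 [354.  163.4] [277.7 165. ]
0.594 [354.  156.9] [277.3 158.5]
161 [132, 135, 135, 135, 127, 96, 78, 74, 69, 63, 50, 51, 51, 51, 50, 49, 50, 47, 47, 47, 37, 38, 40, 50, 59, 61, 65, 64, 64, 65, 66, 70, 66, 66, 66, 65, 72, 67, 68, 68, 70, 73, 70, 73, 72, 73, 74, 77, 72, 73, 70, 70, 66, 67, 71, 71, 66, 71, 66, 72, 68, 72, 73, 76, 73, 76, 76, 76, 76, 75, 72, 72, 72, 64, 66, 65, 64, 64, 68, 66, 70, 71, 69, 70, 70, 72, 73, 69, 71, 71, 72, 71, 63, 54, 40, 35, 41, 48, 46, 50, 49, 49, 49, 49, 52, 49, 45, 51, 48, 49, 53, 56, 56, 57, 57, 56, 54, 51, 48, 55, 50, 51, 55, 52, 54, 53, 51, 49, 51, 51]
165 [136, 140, 135, 137, 131, 105, 71, 54, 48, 49, 45, 49, 44, 47, 48, 49, 49, 48, 48, 42, 39, 34, 41, 49, 61, 63, 61, 65, 63, 67, 66, 67, 67, 64, 63, 68, 67, 69, 69, 68, 68, 71, 71, 73, 71, 75, 72, 71, 75, 74, 67, 69, 68, 63, 68, 68, 66, 70, 70, 72, 72, 73, 75, 72, 76, 75, 74, 76, 75, 72, 75, 67, 70, 65, 62, 64, 65, 69, 67, 69, 69, 71, 70, 70, 72, 72, 69, 72, 72, 68, 71, 72, 61, 48, 36, 33, 43, 47, 49, 46, 51, 49, 48, 50, 47, 51, 47, 50, 50, 50, 50, 49, 48, 50, 51, 47, 47, 49, 52, 51, 51, 51, 51, 52, 50, 51, 49, 52, 53, 46]
```

```bash
python3 -m creep '[[[-1,1,-8,0,0,0],[0,0,-8,0,0,0],[0,0,0,0,0,0]]]'; python3 -m creep '[[[0,0,-5,0,0,0],[0,0,0,0,0,0]]]'; python3 -m creep '[[[0,0,-5,0,0,0],[0,0,0,0,0,0]]]'
```

```text
time: 17.85
tool_pos: [0.5431, 0.3286, 0.2192]
tool_rot: [-3.137, -0.007, -0.022]
contact_force: [0.0, -0.6, -3.0]
opening: 0.0396
time: 18.02
tool_pos: [0.5432, 0.3287, 0.2141]
tool_rot: [-3.136, -0.008, -0.021]
contact_force: [-0.9, -0.3, -4.8]
opening: 0.0394
time: 18.18
tool_pos: [0.5432, 0.3288, 0.2088]
tool_rot: [-3.136, -0.008, -0.021]
contact_force: [-0.1, -0.0, -4.3]
opening: 0.0395
```

```bash
python3 -m creep '[[[-2,-1,0,-0.3,0.4,0],[0,0,0,0,0,0]]]'; python3 -m creep '[[[0,0,-4,0,0,0],[0,0,0,0,0,0]]]'; python3 -m creep '[[[0,0,-4,0,0,0],[0,0,0,0,0,0]]]'
```

```text
time: 18.35
tool_pos: [0.5411, 0.3277, 0.2085]
tool_rot: [3.141, -0.0, -0.021]
contact_force: [-0.8, -0.9, -4.3]
opening: 0.0394
time: 18.52
tool_pos: [0.5411, 0.3277, 0.2045]
tool_rot: [3.141, -0.001, -0.021]
contact_force: [-0.3, 0.1, -3.8]
opening: 0.0396
time: 18.68
tool_pos: [0.5411, 0.3277, 0.2002]
tool_rot: [3.141, -0.001, -0.021]
contact_force: [-0.2, -0.0, -3.6]
opening: 0.0396
```

```bash
python3 -m creep '[[[0,0,-4,0,0,0],[0,0,0,0,0,0]]]'; python3 -m creep '[[[0,0,-3,0,0,0],[0,0,0,0,0,0]]]'; python3 -m creep '[[[0,0,-2,0,0,0],[0,0,0,0,0,0]]]'; python3 -m creep '[[[0,0,-2,0,0,0],[0,0,0,0,0,0]]]'
```

```text
time: 18.85
tool_pos: [0.5411, 0.3277, 0.1957]
tool_rot: [3.141, -0.001, -0.021]
contact_force: [-0.8, 0.3, -4.6]
opening: 0.0397
time: 19.02
tool_pos: [0.5411, 0.3277, 0.1922]
tool_rot: [3.141, -0.001, -0.021]
contact_force: [-0.6, -0.5, -3.8]
opening: 0.0397
time: 19.18
tool_pos: [0.5413, 0.3278, 0.1904]
tool_rot: [3.141, -0.002, -0.021]
contact_force: [0.1, 0.6, -2.8]
opening: 0.0398
time: 19.35
tool_pos: [0.5414, 0.3279, 0.1908]
tool_rot: [-3.141, -0.003, -0.021]
contact_force: [-0.8, 0.5, -2.9]
opening: 0.0395
```

```bash
python3 -m creep '[[[0,0,-2,0,0,0],[0,0,0,0,0,0]]]'; python3 -m creep '[[[0,0,-2,0,0,0],[0,0,0,0,0,0]]]'
```

```text
time: 19.52
tool_pos: [0.5416, 0.3281, 0.1906]
tool_rot: [-3.141, -0.004, -0.021]
contact_force: [-0.5, -0.8, -2.1]
opening: 0.0397
time: 19.68
tool_pos: [0.5416, 0.3282, 0.1906]
tool_rot: [-3.14, -0.005, -0.02]
contact_force: [-0.2, 0.3, -2.4]
opening: 0.0393
```

```bash
python3 -m creep '[[[0,0,-4,0,0,0],[0,0,0,0,0,0]]]'; python3 -m creep '[[[0,0,-3,0,0,0],[0,0,0,0,0,0]]]'
```

```text
time: 19.85
tool_pos: [0.5417, 0.3284, 0.191]
tool_rot: [-3.14, -0.008, -0.02]
contact_force: [-0.1, -0.2, -4.1]
opening: 0.0394
time: 20.02
tool_pos: [0.5417, 0.3285, 0.1902]
tool_rot: [-3.138, -0.009, -0.02]
contact_force: [-0.3, -1.7, -0.5]
opening: 0.0398
```

```bash
python3 -m creep '[[[0,0,0,-0.2,0.4,0],[0,0,0,0,0,0]]]'; python3 -m creep '[[[0,0,0,0,0,0],[0,0,0,0,0,0],[0,0,0,0,0,0]]]' -0.02
```

```text
time: 20.18
tool_pos: [0.5419, 0.3286, 0.19]
tool_rot: [3.141, -0.003, -0.021]
contact_force: [-4.6, -1.9, 7.7]
opening: 0.0398
time: 20.43
tool_pos: [0.5423, 0.3286, 0.1888]
tool_rot: [3.141, -0.003, -0.021]
contact_force: [-0.0, -0.2, -0.1]
opening: 0.0468
```

```bash
python3 -m creep '[[[0,0,8,0,0,0],[0,0,15,0,0,0],[0,0,30,0,0,0],[0,0,40,0,0,0],[0,0,40,0,0,0]]]'; python3 -m creep '[[[-30,0,20,0,0,0],[-30,0,0,0,0,0],[-20,-20,0,0,0,0],[0,0,0,0,0,0]]]' 
python3 - <<'E'
from h import *
T=tool();w=viewer.read_camera('wrist');s=viewer.read_camera('side');c=viewer.read_camera('scene')
cv2.imwrite('pics/w13.png',w); np.save('w13T.npy',T)
for n,im,t,bx in(('wrist',w,T,(0,0,640,260)),('scene',c,None,(360,130,490,250))):
  for c2 in blobs(im,(3,140,90),(12,255,255),bx,300): q=cv2.minAreaRect(c2);b=cv2.boxPoints(q); print(n,np.round(q[0],1),np.round(q[1]),onz(n,q[0],.032,t).round(4),[onz(n,p,.032,t)[:2].round(3).tolist() for p in b])
f=lambda i,x,y,w_,h,W,H:cv2.resize(i[y:y+h,x:x+w_],(W,H),interpolation=cv2.INTER_CUBIC)
cv2.imwrite('pics/final.png',np.vstack([np.hstack([f(c,180,120,300,165,400,220),f(s,260,110,150,210,157,220),f(s,270,125,100,90,243,220)]),f(w,0,0,640,270,800,337)]))
E
```

```text
time: 20.85
tool_pos: [0.5396, 0.3271, 0.3155]
tool_rot: [3.132, 0.017, -0.021]
contact_force: [1.2, 1.0, 0.8]
opening: 0.0473
time: 21.18
tool_pos: [0.4588, 0.307, 0.3487]
tool_rot: [3.141, -0.002, -0.022]
contact_force: [0.9, 0.4, 0.2]
opening: 0.0466
wrist [332. 218.] [10. 68.] [0.4307 0.294  0.032 ] [[0.437, 0.328], [0.435, 0.259], [0.424, 0.259], [0.426, 0.329]]
wrist [420.1 133.9] [ 67. 154.] [0.516  0.2058 0.032 ] [[0.439, 0.241], [0.592, 0.236], [0.595, 0.166], [0.434, 0.166]]
wrist [265.5  75. ] [42.  9.] [0.5745 0.3546 0.032 ] [[0.596, 0.359], [0.595, 0.35], [0.554, 0.351], [0.554, 0.36]]
wrist [303.2 131. ] [ 79. 159.] [0.5189 0.3203 0.032 ] [[0.441, 0.365], [0.598, 0.355], [0.594, 0.28], [0.438, 0.284]]
wrist [359.5  33.1] [199.  45.] [0.6139 0.265  0.032 ] [[0.599, 0.36], [0.646, 0.358], [0.643, 0.16], [0.593, 0.165]]
wrist [ 27.6 129.5] [261.  49.] [0.5598 0.7002 0.032 ] [[0.789, 0.8], [0.735, 0.657], [0.369, 0.694], [0.352, 0.857]]
scene [394.3 192.7] [53. 25.] [0.5225 0.1922 0.032 ] [[0.45, 0.144], [0.423, 0.225], [0.592, 0.238], [0.613, 0.162]]
scene [431.6 179.5] [55. 25.] [0.5275 0.3189 0.032 ] [[0.448, 0.275], [0.423, 0.363], [0.603, 0.361], [0.622, 0.279]]
```

View pics/final.png

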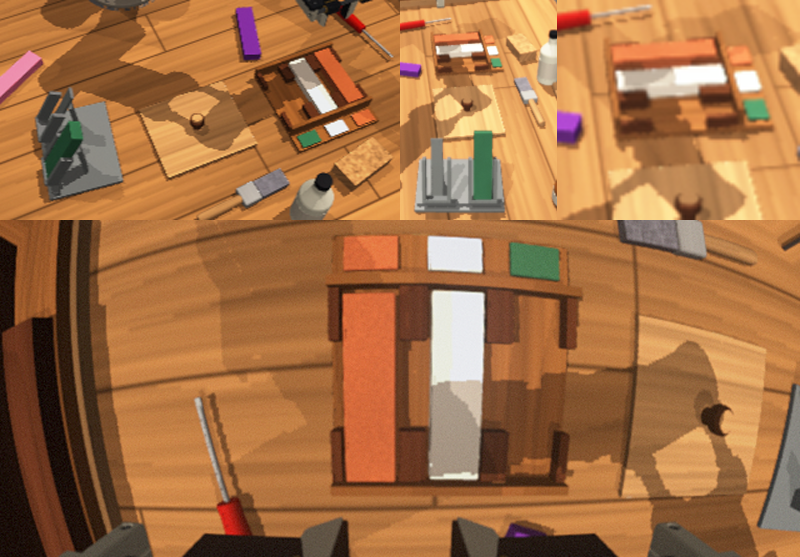

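```bash
python3 -c "
from cell import robot
print(robot.observe()['contact_force']); print(robot.hand_in())"
```

```text
[-0.38864404 -0.40429291  0.77868443]
the job is handed in; nothing more can be done
None
```

I lifted the lid off by its knob and set it flat on the bench, knob up, between the case and the rack. I then drew the brick-red stone out of the rack and laid it in the bed in line with the brick-red label. I handed in at about 21 s of the 72 s.

**What the last checks showed:**
- **Red stone:** the final pictures show it between its filler blocks beside the white stone, about the same apparent width. When I released it the tool was within about 1 mm of the expected height, with about 8 N of light contact and about 0 N once open.
- **Other things:** the green stone is still in the rack and the white one in its bed. The pink and purple look-alikes and the bystanders in view look unmoved. I judged this by eye and did not measure it.
- **Gripper:** it was clear of everything, with the force reading near zero.

**What disagreed:**
- **Lid set-down:** contact registered about 8 mm lower than I had calculated. The force kept reading the lid's hanging weight (about -3 N) until it jumped to +6.7 N. The wrist view showed the knob sitting higher in the grip, so it probably slid up between the pads as the lid touched down. The lid looked flat and level on the bench in the later pictures.
- **Final position check:** my last attempt to find the stone by colour was no use, because the mask merged it with the brown case. The final check of its place is by eye only.

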